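# Open the sunk bleed knob of an air control unit

## Robot

A 6-joint arm with a two-finger parallel gripper is mounted at the origin on the work surface. World frame = base frame: x ahead of the robot, y to its left, z up, the work surface at z = 0. Lengths are in m, angles in degrees, forces in N, time in s.
With the tool pointing down it reaches from about 0.4 to 0.825 m from the base axis. Payload 7 kg.
Tool frame: the origin (TCP) lies between the finger pads; the fingertips stand 19 mm ahead of it and the grasp point (between the pads) is the TCP; x points along the fingers, y is the direction in which the jaws open and shut, and the axes are right-handed (so a half turn about x gives the same grasp; the last joint's range is limited). The gripper opens to 88 mm and grips with 3 to 60 N. Pads are 19 mm wide; open, the fingers measure 130 mm over their backs; the gripper's body (78 mm by 193 mm) begins 47 mm behind the grasp point.
Start: joints at [-52.076, 20.546, 0.682, 0, -70.136, -16.507], TCP at [0.246, -0.628, 0.246] pointing down, gripper open.
Joint ranges: [-176.03, 176.03], [-82.01, 121.73], [-58.28, 71.71], [-173.87, 95.51], [-174.79, -0.11], [-173.66, 173.66]. Speed limits (degrees/s): [136.94, 136.94, 172.46, 180, 180, 180].

## Interface

Orientations are given as [roll, pitch, yaw] about the fixed x, y, z axes, in that order (R = Rz(yaw) Ry(pitch) Rx(roll)).
In Python, from plant import r gives the robot as it stands.
- The arm moves only by the tool send_rows, never from a script. Its argument "plan" is a list of rows, each a list of 2 entries, a list of its own where there are three numbers: the shift along the tool's x, y, z scaled (see below), then the turn, a rotation vector about the tool's x, y, z scaled (see below). A call has exactly 5 rows; each row is the pose to reach, as a shift and turn from the pose measured when the call began, along the tool's axes at that moment; what a row does not reach only later rows make up. The controller multiplies each number of a shift by 0.15 m and each number of a turn by pi/4 rad. A row lasts 1/10 s, in which the tool goes at most 50 mm and 8.59 degrees, less where a joint would pass 70% of its speed; a pose out of reach is approached as far as the arm can. A call with a number of a shift or a turn outside -1 to 1 is refused whole. A call with a gripper value outside its range is refused whole. "jaw" is the opening, from -1 (shut) to 1 (fully open), so that 0 is half open, set as the call begins (left out, the last holds). The fingers move at their own pace and stop on an object; "force" is the grip in N (left out, the last holds). Time passes only in rows, so rows that repeat a pose let the fingers close, or fill a call up. It gives the time, the measured TCP pose, the force and the opening at its end, in the units of the state.
- r.get_state(): the state, without advancing time (a new reading comes with each control period).
- r.capture(name): name is "scene" or "top" or "wrist"; returns a dict with "color" (420x560x3 uint8, red, green, blue), "range_z" (420x560 float32, m along the optical axis (not along the pixel's ray), 0 where there is no reading), "mtx" (3x3 intrinsics, pixels), "pose" (4x4, takes a point from camera to world coordinates). Camera axes: x right, y down, z forward; pixel columns grow to the right and rows downward; lengths in m; the calibration is good to about 2 mm. The wrist camera is an equidistant fisheye: a pixel r from the principal point sees the ray r / f radians off the axis. A picture is of the moment at which its call begins.
- r.close_job(): hands the job in, once; it reports no verdict.
Trained networks look in a picture, given as the dict that the camera call returned (one of the last four; its "shot" number tells which), for a name from the list of things; names that differ only in an ending like _2 or _b are one class to them, and where a whole thing is asked for, a point or a joint stands for the part that bears it (a point fixed in the world has none). Each returns a list of dicts, best first, with "score" (0 to 1); they miss things now and then, are a little off and sometimes report something else, mostly with a low value. They report only what shows in the picture. A call takes as long as a camera call. They do not tell look-alikes from the thing itself.
- r.find_in(picture, target): "uv" ([column, row] in pixels, amid what is visible of it).
- r.trace(picture, target): "mask" (420x560 bool, what is visible of it) and "uv" ([column, row] in pixels, amid what is visible of it).
The state is a dict: "time_s": time; "joints": joint angles; "qd": joint speeds; "joint_torque": joint torques, N m; "tcp_pos": TCP position; "eef_rot": TCP orientation; "contact_force": force on the tool from outside, world axes, zero at the start; "moment": the same for the moment, N m; "gripper_width": finger opening in m.
Only numpy, scipy, OpenCV 4.12 (cv2) and the standard library are available. Lean on these libraries where they do the work, as an engineer would, in place of code of your own. Each camera call takes 0.05 s, during which the arm holds its last target. There are 200 camera calls.

## Task

Unclip the cover from the top of the green air control unit by squeezing its two snap tabs together, and lay it flat, tabs up, in the metal parts tray without dropping it. Then reach through the slot that it covered and turn the sunk star knob anticlockwise (seen from above) as far as it will go, feeling for its stop without forcing it. Leave the other things on the bench where they are.

Things in the scene. Friction and masses are not known exactly. Their poses are not given: they have to be found in the camera images.
- unit: Air control unit, fixed to the bench: green sheet-steel box 210 x 210 mm, 100 mm high, hollow, its top a bare steel guard sheet 4 mm thick with one slot (see slot), at first hidden under the cover. Origin at the centre of its underside, z up; the side with the round gauge and brass stubs (standing out up to 30 mm) faces its own -x.
- slot (a point): Centre of the slot in the guard sheet, level with the sheet's upper face, 100 mm above the bench; (-8, 0) mm in the unit's frame, axes as the unit's. The slot measures 52 mm along x by 116 mm along y; through it one sees and reaches the knob's arms.
- knob_axis (a point): Point on the vertical axis of the sunk black star knob, at half the height of its arms: 64 mm above the bench; (35, 0) mm in the unit's frame, so under the sheet, 43 mm to the +x side of the slot's centre. Five equal radial arms 72 degrees apart, 9 mm wide (13 mm at the round ends), out to 55 mm from the axis, 20 mm high (54 to 74 mm above the bench); hub radius 17 mm.
- knob (a joint): Angle of the knob, rad; grows anticlockwise from above, cushioned end stop at 2.60 (it yields a degree or two when pressed); starts 1.6 to 2.4 rad short of it. Under the slot anticlockwise means towards the unit's -y. Needs several pushes with closed fingertips, each on a following arm. It drags with about 0.18 N m (4 N at an arm) and stays where it is left.
- knob_end (a point): Middle of the round end of one of the knob's arms, 48.5 mm from the axis, 64 mm above the bench; it turns with the knob (the other arms are 72 degrees apart). With the knob at its stop, 2.60, it stands 25 degrees anticlockwise of the line from the axis towards the unit's -x; at value q, 2.60 - q clockwise of that.
- cover: Loose grey plastic cover, 0.10 to 0.18 kg, clipped over the slot: plate 84 mm along its x, 134 mm along its y, 5 mm thick. Origin at the centre of the plate's underside, which lies on the guard sheet above the slot's centre; axes as the unit's at the start. Hooks and two locating lugs reach 13 mm below the origin and serve as its feet when it is laid down.
- tabs (a point): Point midway between the cover's two snap tabs, 19 mm above the cover's origin. They stand at its -x and +x, 24 mm wide along y, 5 mm thick, from 5 to 33 mm above the cover's origin, 48 mm over the outer faces. Squeezed along x (springs, 3 to 8 N each) each gives 7 mm, to 34 mm overall; its hook under the slot's edge is free after 5 mm. Held squeezed, the cover lifts straight up.
- tray: Metal parts tray, fixed to the bench: 170 mm along its x, 250 mm along its y, 28 mm high, 3 mm walls and floor, open on top. Origin at the centre of its underside. The cover fits in it with its long side along the tray's y; a standing bolt occupies the +y end, so there is room for the cover from the middle towards -y.
- socket: Bystander: steel wrench socket, 22 mm across, 30 mm high, standing on the guard sheet behind the slot (near the unit's +x, -y corner). Origin under its centre.
- bolt: Bystander: bolt standing on its head (22 mm across) in the tray at its +y end, 42 mm high. Origin under its centre.
- wrench: Bystander: wrench lying on the bench beyond the unit and tray.
- screwdriver: Bystander: screwdriver lying on the bench far to the left.
- spray: Bystander: white bottle, 64 mm across, 180 mm high, at the right. Origin under its centre.
- grease: Bystander: white jar, 64 mm across, 60 mm high, at the left. Origin under its centre.
- sprocket: Bystander: dark steel ring, 44 mm across, 12 mm high, lying on the bench between unit and tray.
Things that resemble listed ones, but are neither listed nor needed, are in the scene too. Leave any brown, orange or red look-alike of the cover alone.

How it is judged:
By the outcome, as a careful person would: the job done as asked, in the order asked, and still so for the second after the job is handed in, with the robot touching nothing.
It also fails if it takes over 64 s, if anything falls off the work surface, if the arm or the gripper's body presses on something with over 40 N, if the wrist force passes 120 N, or if a joint passes its speed limit or range.

## Working session

There is one attempt and no reset: what is moved stays moved. The work goes in short steps, Python scripts to look and compute and a tool call to move; the robot and the scene stay as the last step left them, time stands still between calls to the robot, and variables do not carry over. Pictures are saved under pics/ and viewed, about 8 in all and at most 12, crops included, and the job is handed in when it is done.

Besides the shell and the picture viewer there is one more tool, called after "Emit:" as name(argument=value, ...), one argument or row to a line, values as JSON. send_rows: Moves the arm, as the interface text tells. Its arguments: {"type":"object","properties":{"plan":{"type":"array"},"jaw":{"type":"number"},"force":{"type":"number"}},"required":["plan"]}

```bash
mkdir -p pics; ls; cat > h.py <<'E'
import numpy as np, cv2
from plant import r
from scipy.spatial.transform import Rotation as R
def cloud(p):
    z=p["range_z"];K=p["mtx"];v,u=np.mgrid[:420,:560]
    P=np.stack([(u-K[0,2])/K[0,0]*z,(v-K[1,2])/K[1,1]*z,z],-1)
    return P@p["pose"][:3,:3].T+p["pose"][:3,3]
def save(p,n,box=None,s=1):
    im=p["color"][...,::-1]
    if box: im=im[box[1]:box[3],box[0]:box[2]]
    cv2.imwrite("pics/"+n,cv2.resize(im,None,fx=s,fy=s,interpolation=cv2.INTER_CUBIC))
E
python3 - <<'E'
from h import *
s=r.get_state();print(s)
for n in("top","scene"):
    p=r.capture(n);save(p,n+"0.png",None,1.4);C=cloud(p);np.savez(n+".npz",c=C,rgb=p["color"],K=p["mtx"],pose=p["pose"])
    for t in("unit","cover","tray","socket","bolt","sprocket","spray","grease"):
        for d in r.trace(p,t)[:4]:
            m=d["mask"]&(p["range_z"]>0);print(n,t,round(d["score"],2),np.round(d["uv"]),m.sum(),np.round(np.median(C[m],0),3),np.round(C[m].min(0),3),np.round(C[m].max(0),3))
E
```

```text
pics
{'time_s': 0.0, 'joints': array([-5.20765398e+01,  2.05922194e+01,  6.34262446e-01, -1.82802291e-02,
       -7.01363388e+01, -1.65059789e+01]), 'qd': array([ 0.02079263,  0.03877191, -0.04871353, -0.11746859,  0.00641031,
        0.10273678]), 'joint_torque': array([-7.79694947e-04, -5.82713628e+01,  2.93061000e+01,  6.99689358e+00,
        6.90556102e-03, -1.58776083e-04]), 'tcp_pos': array([ 0.24627707, -0.62798313,  0.24462331]), 'eef_rot': array([ 96.17906021,  89.90415061, 117.59031597]), 'contact_force': array([-0.27326578,  0.18379544, -0.26883507]), 'moment': array([-0.03301223,  0.1045255 ,  0.00862098]), 'gripper_width': 0.08768289385419915}
top unit 0.94 [340. 205.] 3248 [ 0.518 -0.222  0.099] [ 0.397 -0.363 -0.013] [ 0.661 -0.102  0.139]
top cover 0.92 [357. 294.] 787 [ 0.278 -0.267  0.018] [ 0.215 -0.332  0.002] [ 0.341 -0.206  0.052]
top cover 0.89 [420. 191.] 898 [ 0.627 -0.495  0.018] [ 0.564 -0.573 -0.007] [ 0.69  -0.422  0.054]
top cover 0.72 [268. 271.] 961 [0.356 0.032 0.018] [ 0.288 -0.042 -0.013] [0.424 0.104 0.056]
top cover 0.67 [347. 219.] 1036 [ 0.516 -
[... 1048 characters left out ...]
  0.051]
scene tray 0.89 [325. 257.] 4240 [0.565 0.186 0.004] [ 0.46   0.045 -0.003] [0.668 0.317 0.046]
scene tray 0.43 [404. 319.] 766 [0.633 0.468 0.054] [ 0.54   0.428 -0.002] [0.651 0.497 0.063]
scene tray 0.24 [189. 145.] 586 [ 0.471 -0.507  0.088] [ 0.436 -0.54  -0.001] [ 0.492 -0.489  0.182]
scene sprocket 0.39 [231. 193.] 3359 [ 0.583 -0.174  0.091] [ 0.4   -0.347 -0.005] [ 0.65  -0.102  0.106]
scene spray 0.56 [188. 145.] 671 [ 0.47  -0.509  0.084] [ 0.343 -0.673 -0.006] [ 0.492 -0.489  0.182]
scene spray 0.4 [284. 223.] 111 [0.515 0.001 0.011] [ 0.494 -0.02  -0.002] [0.536 0.022 0.016]
scene grease 0.92 [404. 318.] 766 [0.634 0.468 0.054] [ 0.571  0.43  -0.003] [0.651 0.497 0.063]
```

View pics/top0.png

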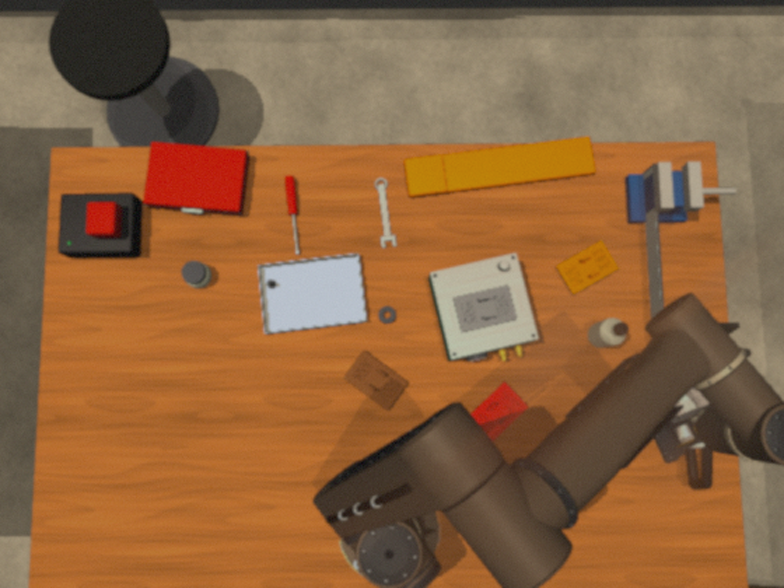

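```bash
python3 - <<'E'
from h import *
d=np.load("top.npz");C=d["c"];rgb=d["rgb"]
e=np.load("scene.npz");C2=e["c"]
def rect(X,n):
    (c,s,a)=cv2.minAreaRect((X[:,:2]*1000).astype(np.float32));print(n,len(X),np.round(c,1),np.round(s,1),round(a,1),"z",np.round(np.median(X[:,2]),4))
for nm,C in(("top",C),("scene",C2)):
    P=C.reshape(-1,3)
    b=(abs(P[:,0]-.52)<.17)&(abs(P[:,1]+.23)<.17)
    rect(P[b&(P[:,2]>.09)&(P[:,2]<.112)],nm+" unittop")
    t=P[(abs(P[:,0]-.516)<.05)&(abs(P[:,1]+.227)<.07)&(P[:,2]>.125)&(P[:,2]<.15)]
    rect(t,nm+" tabs")
    t=P[(abs(P[:,0]-.516)<.06)&(abs(P[:,1]+.227)<.08)&(P[:,2]>.1025)&(P[:,2]<.15)]
    rect(t,nm+" coverplate")
    b=(abs(P[:,0]-.571)<.14)&(abs(P[:,1]-.184)<.16)
    rect(P[b&(P[:,2]>.022)&(P[:,2]<.034)],nm+" trayrim")
    t=P[b&(P[:,2]>.036)];print("bolt",len(t),np.round(t.mean(0),3))
    b=(abs(P[:,0]-.61)<.04)&(abs(P[:,1]+.27)<.04)&(P[:,2]>.12);print("socket",np.round(P[b].mean(0),3))
import cv2
im=rgb[150:330,240:460,::-1];cv2.imwrite("pics/crop.png",cv2.resize(im,None,fx=3.5,fy=3.3,interpolation=cv2.INTER_CUBIC))
E
```

```text
top unittop 3901 [ 519.5 -228.7] [222.6 212. ] 12.5 z 0.1004
top tabs 23 [ 516.9 -228.3] [48.7 21.5] 12.4 z 0.1308
top coverplate 860 [ 516.2 -227.3] [159.8 119.2] 89.6 z 0.1061
top trayrim 207 [570.  184.3] [171.6 249.4] 6.0 z 0.0278
bolt 10 [0.571 0.234 0.041]
socket [ 0.615 -0.273  0.13 ]
scene unittop 2368 [ 523.6 -227.7] [216.2 213.2] 12.8 z 0.1003
scene tabs 37 [ 516.  -229.7] [51.1 22.3] 12.7 z 0.1305
scene coverplate 591 [ 515.9 -225.5] [116.1 156.4] 1.5 z 0.1053
scene trayrim 459 [568.8 183.3] [173.1 250.9] 6.4 z 0.0262
bolt 16 [0.596 0.285 0.043]
socket [ 0.617 -0.271  0.128]
```

View pics/crop.png

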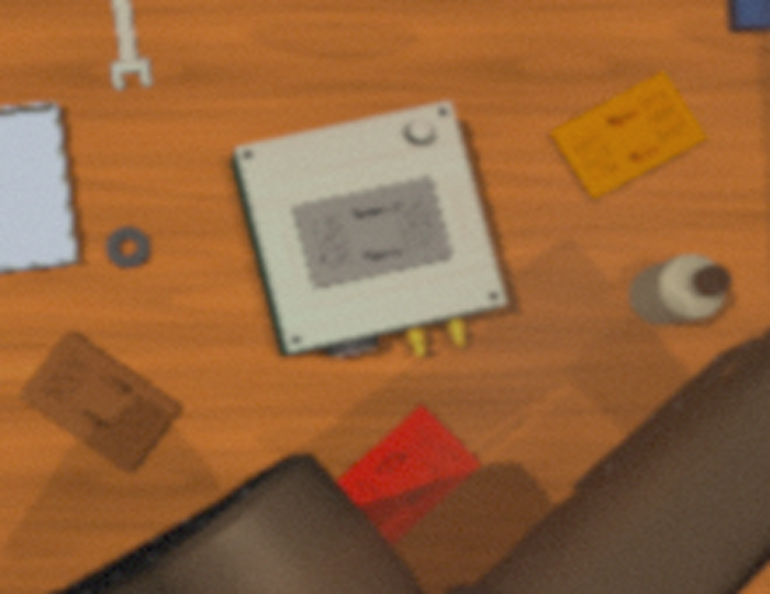

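Candidates for the cover: grey on the unit (347,219), orange (420,191), brown (268,271) and red (357,294). I choose the grey one on the green unit, and the crop confirms it. Its two tabs show, with gauge and stubs at the bottom (-x) side and the socket at the top right.

```bash
cat >> h.py <<'E'
U=np.array([.5243,-.2273]);YAW=12.5
def u2w(x,y,z): # unit mm -> world m
    a=np.radians(YAW);return np.array([U[0]+(x*np.cos(a)-y*np.sin(a))/1e3,U[1]+(x*np.sin(a)+y*np.cos(a))/1e3,z/1e3])
def go(pos,jawyaw,s=None):
    """print shift/turn for tool-down pose with jaw axis at jawyaw (deg, mod 180)"""
    s=s or r.get_state();A=R.from_euler("xyz",s["eef_rot"],degrees=True)
    best=None
    for k in(0,180):
        a=np.radians(jawyaw+k);y=np.array([np.cos(a),np.sin(a),0]);x=np.array([0,0,-1.])
        B=R.from_matrix(np.stack([x,y,np.cross(x,y)],1));t=(A.inv()*B).as_rotvec()
        if best is None or np.linalg.norm(t)<np.linalg.norm(best):best=t
    print("pos",np.round(s["tcp_pos"],4),"shift",np.round(A.inv().apply(np.array(pos)-s["tcp_pos"])/.15,3),"turn",np.round(best/(np.pi/4),3),"t",round(s["time_s"],2),"F",np.round(s["contact_force"],1),"w",round(s["gripper_width"],4),"j6",round(s["joints"][5]))
E
python3 - <<'E'
from h import *
A=R.from_euler("xyz",r.get_state()["eef_rot"],degrees=True);print(A.as_matrix().round(2))
go([.5165,-.229,.20],12.5)
E
```

```text
[[ 0.   -0.37  0.93]
 [-0.    0.93  0.37]
 [-1.   -0.   -0.  ]]
pos [ 0.2465 -0.6284  0.2456] shift [0.304 1.821 2.648] turn [-1.802 -0.     0.   ] t 0.9 F [0.  0.3 0.2] w 0.0877 j6 -17
```

Emit:
send_rows(
  plan=[
    [[0, 0.14, 0.2], [-0.18, 0, 0]],
    [[0, 0.28, 0.4], [-0.36, 0, 0]],
    [[0, 0.42, 0.6], [-0.54, 0, 0]],
    [[0, 0.56, 0.8], [-0.72, 0, 0]],
    [[0, 0.7, 1.0], [-0.9, 0, 0]],
  ],
  jaw=0.7,
  force=30,
)

```text
time_s: 1.4
tcp_pos: [0.3484, -0.4747, 0.2457]
eef_rot: [-101.9, 90.0, -39.7]
contact_force: [0.6, -0.0, -0.4]
gripper_width: 0.0746
```

```bash
python3 - <<'E'
from h import *
go([.5165,-.229,.20],12.5)
E
```

```text
pos [ 0.3484 -0.4747  0.2457] shift [ 0.305 -0.229  1.971] turn [-0.895 -0.     0.   ] t 1.4 F [ 0.6 -0.  -0.4] w 0.0746 j6 7
```

Emit:
send_rows(
  plan=[
    [[0, -0.02, 0.2], [-0.18, 0, 0]],
    [[0, -0.05, 0.4], [-0.36, 0, 0]],
    [[0, -0.07, 0.6], [-0.54, 0, 0]],
    [[0, -0.1, 0.8], [-0.72, 0, 0]],
    [[0, -0.12, 1.0], [-0.9, 0, 0]],
  ],
)

```text
time_s: 1.9
tcp_pos: [0.4348, -0.3492, 0.2459]
eef_rot: [-134.9, 90.0, -31.8]
contact_force: [0.8, -0.2, -1.1]
gripper_width: 0.0744
```

```bash
python3 - <<'E'
from h import *
go([.5165,-.229,.20],12.5)
E
```

```text
pos [ 0.4348 -0.3492  0.2459] shift [ 0.306 -0.711  0.658] turn [ 0.013 -0.001  0.001] t 1.9 F [ 0.8 -0.2 -1.1] w 0.0744 j6 32
```

Emit:
send_rows(
  plan=[
    [[0.05, -0.2, 0.2], [0, 0, 0]],
    [[0.1, -0.4, 0.4], [0, 0, 0]],
    [[0.2, -0.6, 0.55], [0.013, 0, 0]],
    [[0.3, -0.71, 0.66], [0.013, 0, 0]],
    [[0.306, -0.711, 0.658], [0.013, 0, 0]],
  ],
)

```text
time_s: 2.4
tcp_pos: [0.5169, -0.2265, 0.1981]
eef_rot: [65.2, 89.9, 167.8]
contact_force: [-1.5, -0.6, 0.3]
gripper_width: 0.074
```

```bash
cat >> h.py <<'E'
def fish(p,uv,z=None):
    K=p["mtx"];d=np.array([(uv[0]-K[0,2])/K[0,0],(uv[1]-K[1,2])/K[1,1]]);th=np.hypot(*d)
    ray=np.r_[np.sin(th)*d/max(th,1e-9),np.cos(th)];ray=p["pose"][:3,:3]@ray;o=p["pose"][:3,3]
    return o+ray*(z-o[2])/ray[2]
def fcloud(p):
    K=p["mtx"];v,u=np.mgrid[:420,:560];a=(u-K[0,2])/K[0,0];b=(v-K[1,2])/K[1,1];th=np.hypot(a,b)+1e-9
    z=p["range_z"];t=np.tan(np.minimum(th,1.5));P=np.stack([z*t*a/th,z*t*b/th,z],-1)
    return P@p["pose"][:3,:3].T+p["pose"][:3,3]
E
python3 - <<'E'
from h import *
p=r.capture("wrist");save(p,"w1.png",None,1.4)
print(p["mtx"],p["pose"].round(3))
C=fcloud(p);np.savez("w1.npz",c=C,rgb=p["color"])
P=C[p["range_z"]>0]
for d in r.find_in(p,"tabs")[:2]:print(d,fish(p,d["uv"],.119))
b=(np.hypot(P[:,0]-.5165,P[:,1]+.229)<.045)&(P[:,2]>.124)&(P[:,2]<.145)
print(b.sum());(c,s,a)=cv2.minAreaRect((P[b][:,:2]*1000).astype(np.float32));print(c,s,a,np.percentile(P[b][:,2],[50,95]))
b=(np.hypot(P[:,0]-.5165,P[:,1]+.229)<.15)&(P[:,2]>.09)&(P[:,2]<.112)
(c,s,a)=cv2.minAreaRect((P[b][:,:2]*1000).astype(np.float32));print(c,s,a)
go([.5165,-.229,.127],12.5)
E
```

```text
[[325.1922621    0.         275.28376259]
 [  0.         325.1922621  211.62958128]
 [  0.           0.           1.        ]] [[-0.976 -0.21  -0.063  0.534]
 [-0.219  0.937  0.271 -0.299]
 [ 0.002  0.279 -0.96   0.337]
 [ 0.     0.     0.     1.   ]]
{'uv': [279.1, 201.4], 'score': 0.91} [ 0.51826662 -0.24494426  0.119     ]
{'uv': [476.2, 203.3], 'score': 0.83} [ 0.36453334 -0.27889245  0.119     ]
650
(515.6275024414062, -229.1675567626953) (49.66789627075195, 24.550416946411133) 12.767731666564941 [0.13225064 0.13335214]
(523.4187622070312, -227.08682250976562) (211.38291931152344, 211.1222686767578) 12.634957313537598
pos [ 0.5165 -0.2286  0.1998] shift [ 0.485  0.    -0.002] turn [ 0.002 -0.001 -0.   ] t 2.5 F [-0.1 -0.3  0.5] w 0.0746 j6 17
```

View pics/w1.png

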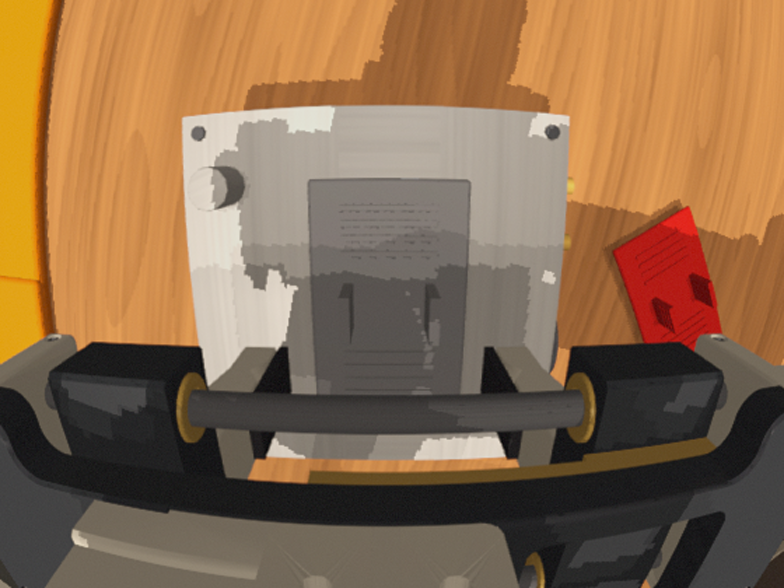

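Emit:
send_rows(
  plan=[
    [[0.1, 0, 0], [0, 0, 0]],
    [[0.2, 0, 0], [0, 0, 0]],
    [[0.32, -0.005, -0.003], [0, 0, 0]],
    [[0.42, -0.005, -0.003], [0, 0, 0]],
    [[0.485, -0.005, -0.003], [0, 0, 0]],
  ],
  jaw=0.6,
)

```text
time_s: 3.0
tcp_pos: [0.5168, -0.2299, 0.1267]
eef_rot: [153.5, 90.0, -104.0]
contact_force: [-0.4, -0.5, -0.5]
gripper_width: 0.0702
```

Emit:
send_rows(
  plan=[
    [[0, 0, 0], [0, 0, 0]],
    [[0, 0, 0], [0, 0, 0]],
    [[0, 0, 0], [0, 0, 0]],
    [[0, 0, 0], [0, 0, 0]],
    [[0, 0, 0], [0, 0, 0]],
  ],
  jaw=-1,
  force=30,
)

```text
time_s: 3.5
tcp_pos: [0.5174, -0.2301, 0.1278]
eef_rot: [-140.0, 89.9, -37.5]
contact_force: [0.4, -0.8, 4.2]
gripper_width: 0.0354
```

Emit:
send_rows(
  plan=[
    [[0, 0, 0], [0, 0, 0]],
    [[0, 0, 0], [0, 0, 0]],
    [[0, 0, 0], [0, 0, 0]],
    [[0, 0, 0], [0, 0, 0]],
    [[0, 0, 0], [0, 0, 0]],
  ],
)

```text
time_s: 4.0
tcp_pos: [0.5175, -0.23, 0.1279]
eef_rot: [-137.0, 89.9, -34.4]
contact_force: [-1.2, 1.1, 3.8]
gripper_width: 0.0334
```

```bash
sed -i 's/U=np.array.*/U=np.array([.5235,-.2273]);YAW=12.65/' h.py; python3 - <<'E'
from h import *
go([.5156,-.2292,.127],12.65)
E
```

```text
pos [ 0.5175 -0.23    0.1279] shift [0.006 0.011 0.008] turn [-0.003 -0.002  0.002] t 4.0 F [-1.2  1.1  3.8] w 0.0334 j6 17
```

Emit:
send_rows(
  plan=[
    [[-0.03, 0, 0], [0, 0, 0]],
    [[-0.07, 0, 0], [0, 0, 0]],
    [[-0.12, 0, 0], [0, 0, 0]],
    [[-0.18, 0, 0], [0, 0, 0]],
    [[-0.25, 0, 0], [0, 0, 0]],
  ],
)

```text
time_s: 4.5
tcp_pos: [0.5173, -0.2299, 0.1662]
eef_rot: [-139.3, 89.9, -36.8]
contact_force: [-0.2, 0.6, -0.6]
gripper_width: 0.0328
```

Emit:
send_rows(
  plan=[
    [[-0.1, 0, 0], [0, 0, 0]],
    [[-0.2, 0, 0], [0, 0, 0]],
    [[-0.3, 0, 0], [0, 0, 0]],
    [[-0.4, 0, 0], [0, 0, 0]],
    [[-0.45, 0, 0], [0, 0, 0]],
  ],
)

```text
time_s: 5.0
tcp_pos: [0.5178, -0.2301, 0.2359]
eef_rot: [-124.3, 89.7, -21.8]
contact_force: [0.3, 0.8, -0.9]
gripper_width: 0.0332
```

```bash
python3 - <<'E'
from h import *
p=r.capture("wrist");save(p,"w2.png",None,1.2)
a=np.radians(6.2);T=np.array([.5695,.184])
t=T-.032*np.array([-np.sin(a),np.cos(a)]);print(t);go([t[0],t[1],.20],6.2)
q=r.capture("top");C=cloud(q);np.savez("top2.npz",c=C,rgb=q["color"])
m=[d for d in r.trace(q,"bolt")[:2]];print([(d["score"],d["uv"],np.median(C[d["mask"]],0)) for d in m])
m=[d for d in r.trace(q,"tray")[:1]];print([(d["score"],d["uv"],np.median(C[d["mask"]],0)) for d in m])
g=C[(q["range_z"]>0)&(abs(C[...,0]-.5695)<.08)&(abs(C[...,1]-.184)<.12)&(C[...,2]>.015)&(C[...,2]<.06)]
L=(g[:,:2]-T)@np.array([[np.cos(a),-np.sin(a)],[np.sin(a),np.cos(a)]])
k=(abs(L[:,0])<.075)&(abs(L[:,1])<.115);print("in tray local",L[k].mean(0),L[k].min(0),L[k].max(0),k.sum())
E
```

```text
[0.57295598 0.15218717]
pos [ 0.5181 -0.2301  0.2365] shift [ 0.24  -0.909  2.409] turn [ 0.141 -0.003  0.006] t 5.05 F [ 1.3 -0.  -0.7] w 0.0329 j6 17
[]
[(0.86, [220.4, 208.7], array([0.57079846, 0.18382909, 0.00338655]))]
in tray local [0.02137694 0.09110938] [-0.05281019  0.01981468] [0.04432306 0.10662002] 16
```

View pics/w2.png

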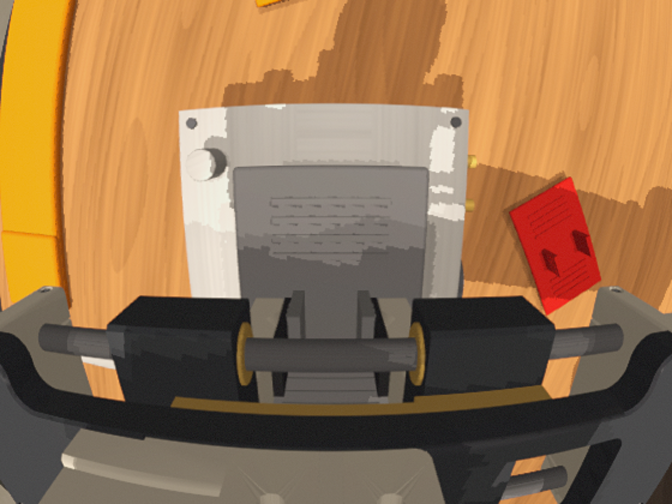

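Emit:
send_rows(
  plan=[
    [[0, -0.05, 0.14], [0, 0, 0]],
    [[0, -0.13, 0.34], [0.02, 0, 0]],
    [[0, -0.21, 0.56], [0.04, 0, 0]],
    [[0, -0.29, 0.78], [0.06, 0, 0]],
    [[0, -0.38, 1.0], [0.07, 0, 0]],
  ],
)

```text
time_s: 5.7
tcp_pos: [0.5395, -0.0698, 0.2323]
eef_rot: [151.0, 89.9, -109.7]
contact_force: [1.1, -1.1, -0.6]
gripper_width: 0.0333
```

Emit:
send_rows(
  plan=[
    [[0, -0.07, 0.2], [0, 0, 0]],
    [[0, -0.14, 0.4], [0.02, 0, 0]],
    [[0, -0.21, 0.6], [0.04, 0, 0]],
    [[0, -0.28, 0.78], [0.06, 0, 0]],
    [[0, -0.34, 0.9], [0.07, 0, 0]],
  ],
)

```text
time_s: 6.2
tcp_pos: [0.5677, 0.0735, 0.2311]
eef_rot: [119.6, 89.9, -144.2]
contact_force: [0.4, -0.2, -2.0]
gripper_width: 0.0333
```

```bash
python3 - <<'E'
from h import *
a=np.radians(6.2);T=np.array([.5695,.184])
t=T-.034*np.array([-np.sin(a),np.cos(a)]);print(t);go([t[0],t[1],.08],6.2)
E
```

```text
[0.57317198 0.15019887]
pos [0.5677 0.0735 0.2311] shift [ 1.007 -0.094  0.506] turn [-0.    -0.001 -0.002] t 6.2 F [ 0.4 -0.2 -2. ] w 0.0333 j6 -21
```

Emit:
send_rows(
  plan=[
    [[0, -0.03, 0.15], [0, 0, 0]],
    [[0, -0.06, 0.3], [0, 0, 0]],
    [[0, -0.08, 0.42], [0, 0, 0]],
    [[0.05, -0.094, 0.506], [0, 0, 0]],
    [[0.2, -0.094, 0.506], [0, 0, 0]],
  ],
)

```text
time_s: 6.7
tcp_pos: [0.5746, 0.1524, 0.2018]
eef_rot: [-88.4, 89.9, 7.9]
contact_force: [0.9, -0.5, -1.1]
gripper_width: 0.0331
```

Emit:
send_rows(
  plan=[
    [[0.15, 0, 0], [0, 0, 0]],
    [[0.3, 0, 0], [0, 0, 0]],
    [[0.45, 0, 0], [0, 0, 0]],
    [[0.6, 0, 0], [0, 0, 0]],
    [[0.7, 0, 0], [0, 0, 0]],
  ],
)

```text
time_s: 7.2
tcp_pos: [0.5736, 0.1517, 0.0943]
eef_rot: [127.7, 89.9, -136.0]
contact_force: [-0.7, 0.6, -1.0]
gripper_width: 0.0331
```

```bash
python3 - <<'E'
from h import *
a=np.radians(6.2);T=np.array([.5695,.184])
t=T-.034*np.array([-np.sin(a),np.cos(a)]);go([t[0],t[1],.044],6.2)
p=r.capture("wrist");save(p,"w3.png",None,1.2)
E
```

```text
pos [0.5736 0.1517 0.0943] shift [ 0.336  0.004 -0.009] turn [ 0.001 -0.001 -0.001] t 7.2 F [-0.7  0.6 -1. ] w 0.0331 j6 -27
```

View pics/w3.png

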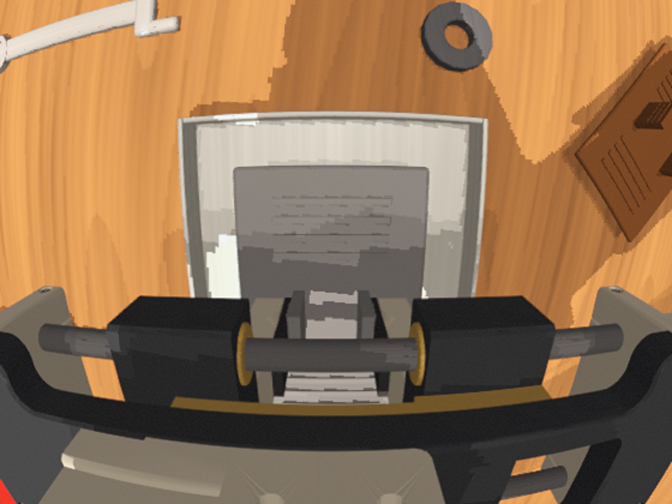

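Emit:
send_rows(
  plan=[
    [[0.1, 0, 0], [0, 0, 0]],
    [[0.18, 0, 0], [0, 0, 0]],
    [[0.24, 0.004, -0.009], [0, 0, 0]],
    [[0.27, 0.004, -0.009], [0, 0, 0]],
    [[0.3, 0.004, -0.009], [0, 0, 0]],
  ],
)

```text
time_s: 7.75
tcp_pos: [0.5722, 0.1497, 0.0472]
eef_rot: [115.5, 89.8, -148.3]
contact_force: [0.1, 0.4, -0.5]
gripper_width: 0.0329
```

Emit:
send_rows(
  plan=[
    [[0.008, 0, 0], [0, 0, 0]],
    [[0.016, 0, 0], [0, 0, 0]],
    [[0.024, 0, 0], [0, 0, 0]],
    [[0.03, 0, 0], [0, 0, 0]],
    [[0.03, 0, 0], [0, 0, 0]],
  ],
)

```text
time_s: 8.25
tcp_pos: [0.5725, 0.1499, 0.0439]
eef_rot: [119.9, 89.8, -143.9]
contact_force: [-2.9, -0.3, 5.9]
gripper_width: 0.033
```

Emit:
send_rows(
  plan=[
    [[0, 0, 0], [0, 0, 0]],
    [[0, 0, 0], [0, 0, 0]],
    [[0, 0, 0], [0, 0, 0]],
    [[0, 0, 0], [0, 0, 0]],
    [[0, 0, 0], [0, 0, 0]],
  ],
  jaw=0.5,
)

```text
time_s: 8.75
tcp_pos: [0.5726, 0.1499, 0.0439]
eef_rot: [121.5, 89.8, -142.3]
contact_force: [0.4, -0.2, 0.1]
gripper_width: 0.0644
```

Emit:
send_rows(
  plan=[
    [[-0.1, 0, 0], [0, 0, 0]],
    [[-0.3, 0, 0], [0, 0, 0]],
    [[-0.5, 0, 0], [0, 0, 0]],
    [[-0.75, 0, 0], [0, 0, 0]],
    [[-1.0, 0, 0], [0, 0, 0]],
  ],
)

```text
time_s: 9.25
tcp_pos: [0.5727, 0.15, 0.1952]
eef_rot: [121.7, 89.8, -142.1]
contact_force: [1.0, 0.7, -0.6]
gripper_width: 0.0658
```

```bash
python3 - <<'E'
from h import *
p=r.capture("wrist");C=fcloud(p)[p["range_z"]>0]
for lo,hi in((.017,.024),(.04,.055)):
    k=(abs(C[:,0]-.573)<.06)&(abs(C[:,1]-.13)<.1)&(C[:,2]>lo)&(C[:,2]<hi);
    if k.sum()>20:print(cv2.minAreaRect((C[k][:,:2]*1e3).astype(np.float32)),np.percentile(C[k][:,2],[5,50,95]))
save(p,"w4.png",None,1.2)
go(u2w(-12,36,200),YAW+90)
go(u2w(-12,36,200),YAW)
E
```

```text
((573.2247924804688, 140.14230346679688), (84.57257843017578, 155.81044006347656), 6.3893723487854) [0.01930212 0.020546   0.02209118]
((571.8272705078125, 151.18179321289062), (49.493900299072266, 24.572891235351562), 6.507472515106201) [0.04274249 0.0481889  0.04946971]
pos [0.5759 0.151  0.2024] shift [ 0.01   0.731 -2.239] turn [1.859 0.007 0.007] t 9.3 F [3.1 1.2 7.2] w 0.0656 j6 -27
pos [0.5759 0.151  0.2024] shift [ 0.01   0.731 -2.239] turn [-0.141  0.     0.009] t 9.3 F [3.1 1.2 7.2] w 0.0656 j6 -27
```

View pics/w4.png

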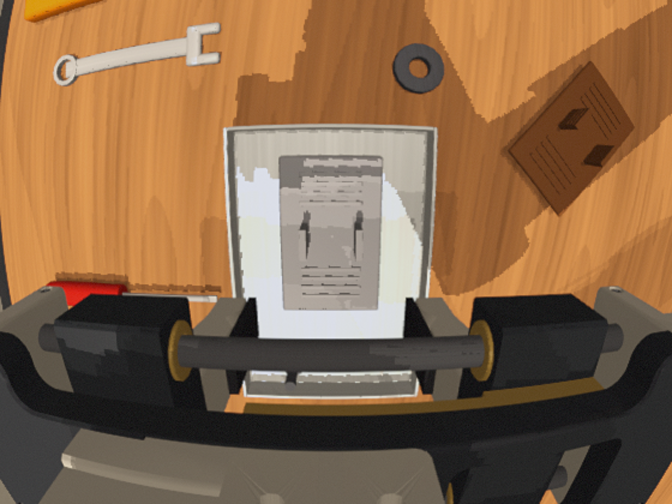

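Emit:
send_rows(
  plan=[
    [[0, 0.07, -0.2], [0, 0, 0]],
    [[0, 0.14, -0.4], [0, 0, 0]],
    [[0, 0.21, -0.6], [0, 0, 0]],
    [[0, 0.28, -0.8], [0, 0, 0]],
    [[0, 0.35, -1.0], [0, 0, 0]],
  ],
  jaw=-1,
)

```text
time_s: 9.8
tcp_pos: [0.5397, -0.005, 0.202]
eef_rot: [-86.2, 89.6, 10.1]
contact_force: [0.9, -0.0, -0.4]
gripper_width: 0.0317
```

Emit:
send_rows(
  plan=[
    [[0, 0.05, -0.15], [0, 0, 0]],
    [[0, 0.1, -0.3], [0, 0, 0]],
    [[0, 0.15, -0.45], [0, 0, 0]],
    [[0, 0.2, -0.57], [0, 0, 0]],
    [[0, 0.21, -0.6], [0, 0, 0]],
  ],
)

```text
time_s: 10.3
tcp_pos: [0.5177, -0.0993, 0.2016]
eef_rot: [-86.1, 89.6, 10.1]
contact_force: [0.2, 0.4, -0.2]
gripper_width: 0.0006
```

```bash
cat >> h.py <<'E'
def knob(p,name):
    """rectified view at z=74 (arm tops) in unit frame: 5px/mm, x right -60..60, y up"""
    g=np.arange(-70,70.1,.25);X,Y=np.meshgrid(g,g[::-1]);a=np.radians(YAW)
    W=np.stack([U[0]+(X*np.cos(a)-Y*np.sin(a))/1e3,U[1]+(X*np.sin(a)+Y*np.cos(a))/1e3,0*X+.074],-1)
    c=(W-p["pose"][:3,3])@p["pose"][:3,:3];th=np.arctan2(np.hypot(c[...,0],c[...,1]),c[...,2]);h=np.hypot(c[...,0],c[...,1])+1e-9
    K=p["mtx"];u=K[0,2]+K[0,0]*th*c[...,0]/h;v=K[1,2]+K[1,1]*th*c[...,1]/h
    im=cv2.remap(p["color"][...,::-1],u.astype(np.float32),v.astype(np.float32),cv2.INTER_LINEAR)
    cv2.imwrite("pics/"+name,im)
    C=fcloud(p);P=C[p["range_z"]>0];D=(P[:,:2]-U)*1e3
    x=D[:,0]*np.cos(a)+D[:,1]*np.sin(a);y=-D[:,0]*np.sin(a)+D[:,1]*np.cos(a);z=P[:,2]*1e3
    k=(z>66)&(z<80)&(abs(x+8)<40)&(abs(y)<62)
    x,y,z=x[k],y[k],z[k];print("pts",k.sum())
    rr=np.hypot(x-35,y);ang=np.degrees(np.arctan2(-y,-(x-35)))  # anticlockwise from -x positive toward -y
    for lo in range(20,56,6):
        m=(rr>lo)&(rr<lo+6);
        if m.sum():print(lo,m.sum(),np.histogram(ang[m],bins=np.arange(-90,91,6))[0])
    best=max(((np.abs((ang[rr>20]-f+36)%72-36)*np.pi/180*rr[rr>20]<5.5).sum(),f) for f in np.arange(0,72,1.));print("arm phase",best,"-> arms at",[best[1]-72,best[1]])
E
python3 - <<'E'
from h import *
p=r.capture("wrist");save(p,"w5.png",None,1.2);knob(p,"k5.png")
go(u2w(-14,36,180),YAW+90)
a=cv2.imread("pics/w5.png");b=cv2.imread("pics/k5.png");b=cv2.resize(b,(420,420));a=cv2.resize(a,(380,285))
o=np.zeros((420,800,3),np.uint8);o[:285,:380]=a;o[:,380:]=b;cv2.imwrite("pics/c5.png",o)
E
```

```text
pts 863
20 87 [ 0  0  0  0  0  0  0  0  0  0  0 26 21 23 16  1  0  0  0  0  0  0  0  0
  0  0  0  0  0  0]
26 103 [ 0  0  0  0  0  0  0  0  0  0  0 18 28 27 11  0  0  0  0  0  0  0  0 13
  6  0  0  0  0  0]
32 140 [ 0  0  0  0  0  0  0  0  0  0  0  9 36 37  8  0  0  0  0  0  0  0  0  9
 33  8  0  0  0  0]
38 159 [ 0  0  0  0  0  0  0  0  0  0  0  0 45 36  1  0  0  0  0  0  0  0  0  1
 40 34  2  0  0  0]
44 216 [ 0  0  0  0  0  0  0  0  0  0  0 10 45 45 11  0  0  0  0  0  0  0  0  7
 48 36 14  0  0  0]
50 120 [ 0  0  0  0  0  0  0  0  0  0  0  1 28 33  3  0  0  0  0  0  0  0  0  1
 20 30  4  0  0  0]
arm phase (np.int64(797), np.float64(60.0)) -> arms at [np.float64(-12.0), np.float64(60.0)]
pos [ 0.5179 -0.0991  0.2017] shift [ 0.143  0.176 -0.626] turn [1.858 0.007 0.007] t 10.35 F [-0.2  0.6  0.6] w 0.0004 j6 -4
```

View pics/c5.png

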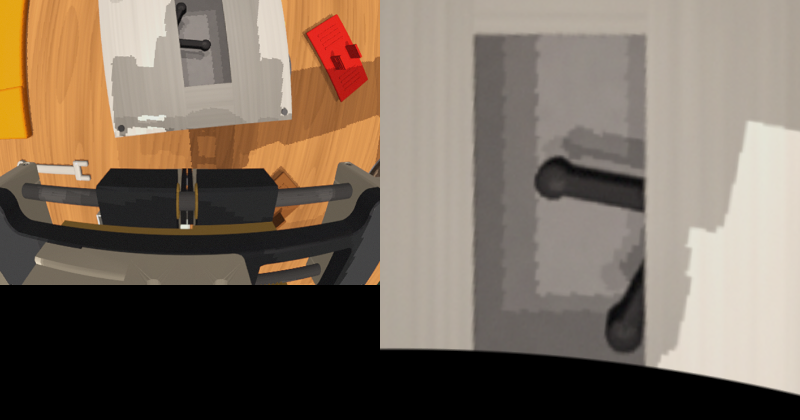

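```bash
python3 - <<'E'
from h import *
s=r.get_state();A=R.from_euler("xyz",s["eef_rot"],degrees=True)
for n in("scene","wrist"):
    p=r.capture(n);C=(cloud if n=="scene" else fcloud)(p)[p["range_z"]>0]
    L=A.inv().apply(C-s["tcp_pos"])*1e3
    L=L[(abs(L[:,1])<110)&(abs(L[:,2])<60)]
    for lo in range(-70,25,6):
        q=L[(L[:,0]>lo)&(L[:,0]<=lo+6)]
        if len(q):print(n,lo,len(q),"y",np.percentile(q[:,1],[2,50,98]).round(),"z",np.percentile(q[:,2],[2,50,98]).round())
    if n=="scene":
        K=p["mtx"];c=p["pose"][:3,:3].T@(s["tcp_pos"]-p["pose"][:3,3]);u=int(K[0,2]+K[0,0]*c[0]/c[2]);v=int(K[1,2]+K[1,1]*c[1]/c[2]);print(u,v,c[2])
        save(p,"s6.png",(max(u-70,0),max(v-70,0),u+70,v+60),4)
E
```

```text
scene -70 117 y [-89.  -3.  84.] z [-21.  30.  40.]
scene -64 125 y [-89. -33.  83.] z [-32.  30.  40.]
scene -58 88 y [-90. -66.  84.] z [-35.  23.  40.]
scene -52 48 y [-90. -86.  83.] z [-33.  12.  39.]
scene -40 1 y [-15. -15. -15.] z [11. 11. 11.]
scene -34 5 y [-23. -18. -16.] z [ 5. 10. 12.]
scene -28 11 y [-22. -13.   7.] z [ 6. 11. 13.]
scene -22 17 y [-19. -16.  14.] z [-5. 10. 12.]
scene -16 18 y [-18.  -8.  16.] z [-5. 10. 12.]
scene -10 17 y [-19. -15.  13.] z [-5.  9. 12.]
scene -4 21 y [-18.  -6.  16.] z [-9.  9. 11.]
scene 2 21 y [-16. -10.  14.] z [-8. 10. 13.]
scene 8 18 y [-18. -14.  12.] z [-9.  8. 12.]
scene 14 7 y [-16. -12.  17.] z [-11.   8.  11.]
scene 20 1 y [3. 3. 3.] z [7. 7. 7.]
258 163 1.1794568194517785
wrist -70 11217 y [-81.   3.  81.] z [-37. -30.  28.]
wrist -64 10242 y [-82.  17.  81.] z [-37. -29.  29.]
wrist -58 3381 y [-82.   5.  81.] z [-37. -37.  27.]
wrist -52 1525 y [-86.   4.  85.] z [-37. -28.  34.]
wrist -46 27 y [-42.  -4.   3.] z [-7. -1.  1.]
wrist -40 2 y [-4. -4. -4.] z [8. 8. 8.]
wrist -34 46 y [-5. -4.  3.] z [-2.  3.  8.]
wrist -28 337 y [-4. -1.  3.] z [ 1.  6. 11.]
wrist -22 52 y [-5. -0.  4.] z [-10.  -8.  -7.]
wrist -16 126 y [-5. -0.  4.] z [-10.  -8.  -7.]
wrist -10 86 y [-4. -0.  4.] z [-9. -8. -7.]
wrist -4 181 y [-6.  0.  6.] z [-10.  -8.  -4.]
wrist 2 130 y [-7. -0.  6.] z [-10.  -8.  -7.]
wrist 8 129 y [-7.  0.  6.] z [-10.  -8.  -7.]
wrist 14 61 y [-7. -1.  5.] z [-9. -8. -7.]
```

View pics/s6.png

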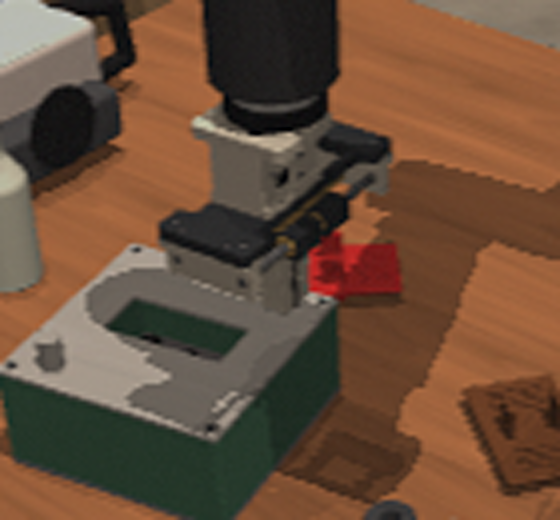

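```bash
python3 - <<'E'
from h import *
go(u2w(-8,31,135),YAW)
E
```

```text
pos [ 0.5185 -0.0979  0.2017] shift [ 0.444  0.14  -0.662] turn [-0.141  0.     0.009] t 10.45 F [-0.6 -0.1 -0.3] w 0.0006 j6 -4
```

Emit:
send_rows(
  plan=[
    [[0.05, 0.03, -0.2], [-0.05, 0, 0.005]],
    [[0.1, 0.07, -0.4], [-0.1, 0, 0.009]],
    [[0.2, 0.14, -0.6], [-0.141, 0, 0.009]],
    [[0.35, 0.14, -0.66], [-0.141, 0, 0.009]],
    [[0.444, 0.14, -0.662], [-0.141, 0, 0.009]],
  ],
)

```text
time_s: 10.95
tcp_pos: [0.5087, -0.1992, 0.1334]
eef_rot: [58.8, 89.9, 161.4]
contact_force: [-0.5, -0.2, 0.4]
gripper_width: 0.0007
```

Emit:
send_rows(
  plan=[
    [[0, 0, 0], [0, 0, 0]],
    [[0, 0, 0], [0, 0, 0]],
    [[0, 0, 0], [0, 0, 0]],
    [[0, 0, 0], [0, 0, 0]],
    [[0, 0, 0], [0, 0, 0]],
  ],
)

```text
time_s: 11.45
tcp_pos: [0.5092, -0.199, 0.1342]
eef_rot: [-74.5, 90.0, 28.1]
contact_force: [0.2, 0.1, 0.6]
gripper_width: 0.0002
```

```bash
python3 - <<'E'
from h import *
go(u2w(-8,31,83),YAW)
s=r.get_state();A=R.from_euler("xyz",s["eef_rot"],degrees=True)
p=r.capture("wrist");knob(p,"k6.png")
E
```

```text
pos [ 0.5092 -0.199   0.1342] shift [0.341 0.002 0.001] turn [-0.001  0.     0.001] t 11.45 F [0.2 0.1 0.6] w 0.0002 j6 13
pts 1770
20 173 [ 0  0  0  0  0  0  0  0  0  0  0 13 37 33 43 21  0  0  0  0  0  0  0 20
  6  0  0  0  0  0]
26 226 [ 0  0  0  0  0  0  0  0  0  0  0  8 41 47 56  0  0  0  0  0  0  0  0 14
 47 13  0  0  0  0]
32 268 [ 0  0  0  0  0  0  0  0  0  0  0  2 46 59 40  0  0  0  0  0  0  0  0  1
 60 53  7  0  0  0]
38 295 [ 0  0  0  0  0  0  0  0  0  0  0  0 44 65 40  0  0  0  0  0  0  0  0  0
 64 67 15  0  0  0]
44 367 [ 0  0  0  0  0  0  0  0  0  0  0  0 63 74 49  0  0  0  0  0  0  0  0  2
 77 77 25  0  0  0]
50 232 [ 0  0  0  0  0  0  0  0  0  0  0  0 33 60 19  0  0  0  0  0  0  0  0  0
 51 61  8  0  0  0]
arm phase (np.int64(1516), np.float64(62.0)) -> arms at [np.float64(-10.0), np.float64(62.0)]
```

Emit:
send_rows(
  plan=[
    [[0.07, 0, 0], [0, 0, 0]],
    [[0.14, 0, 0], [0, 0, 0]],
    [[0.21, 0, 0], [0, 0, 0]],
    [[0.28, 0.002, 0], [0, 0, 0]],
    [[0.34, 0.002, 0], [0, 0, 0]],
  ],
)

```text
time_s: 12.0
tcp_pos: [0.5083, -0.1991, 0.0816]
eef_rot: [58.6, 89.9, 161.2]
contact_force: [0.3, 1.0, -0.6]
gripper_width: 0.0004
```

Emit:
send_rows(
  plan=[
    [[0, 0, -0.03], [0, 0, 0]],
    [[0, 0, -0.06], [0, 0, 0]],
    [[0, 0, -0.09], [0, 0, 0]],
    [[0, 0, -0.11], [0, 0, 0]],
    [[0, 0, -0.13], [0, 0, 0]],
  ],
)

```text
time_s: 12.5
tcp_pos: [0.51, -0.2181, 0.0806]
eef_rot: [61.1, 89.6, 163.6]
contact_force: [-3.9, 4.2, -2.0]
gripper_width: 0.0004
```

```bash
python3 - <<'E'
from h import *
go(u2w(-8,-6,83),YAW)
E
```

```text
pos [ 0.51   -0.2181  0.0806] shift [-0.016 -0.021 -0.12 ] turn [-0.003  0.004 -0.007] t 12.5 F [-3.9  4.2 -2. ] w 0.0004 j6 16
```

Emit:
send_rows(
  plan=[
    [[-0.01, -0.01, -0.03], [0, 0, 0]],
    [[-0.01, -0.02, -0.06], [0, 0, 0]],
    [[-0.01, -0.02, -0.09], [0, 0, 0]],
    [[-0.01, -0.02, -0.12], [0, 0, 0]],
    [[-0.01, -0.02, -0.12], [0, 0, 0]],
  ],
)

```text
time_s: 13.0
tcp_pos: [0.5163, -0.235, 0.0818]
eef_rot: [57.4, 89.6, 159.9]
contact_force: [-2.6, 3.8, -1.9]
gripper_width: 0.0004
```

```bash
python3 - <<'E'
from h import *
go(u2w(-8,-6,83),YAW);p=r.capture("wrist");knob(p,"k7.png")
E
```

```text
pos [ 0.5163 -0.235   0.0818] shift [-0.008 -0.005 -0.   ] turn [-0.004  0.005 -0.008] t 13.0 F [-2.6  3.8 -1.9] w 0.0004 j6 17
pts 1486
20 20 [ 0  0  0  0  0  0  0  0  0  0  0  0  0  0  0  0  0  0  0  0  0  0 19  1
  0  0  0  0  0  0]
26 98 [ 0  0  0  0  0  0  0  0  0  0  0  0  0  0  0  0  0  0  0  0  0 29 69  0
  0  0  0  0  0  0]
32 204 [ 0  0  0  0  0  0  0  0  0  0  0  0  0  0  0  0  0  0  0  0 52 84 68  0
  0  0  0  0  0  0]
38 351 [  0   0   0   0   0   0   0   0   0   0   0   0   0   0   0   0   0   1
 105   1  88 106  50   0   0   0   0   0   0   0]
44 435 [  0   0   0   0   0   0   0   0   1   0  11   0   0   0   0   0   1  81
  50   3 110 119  59   0   0   0   0   0   0   0]
50 378 [  0   0   0   0   0   0   0   0  25  18   8   0   0   0   0   0   0  33
  28   0  89 146  31   0   0   0   0   0   0   0]
arm phase (np.int64(1140), np.float64(38.0)) -> arms at [np.float64(-34.0), np.float64(38.0)]
```

Emit:
send_rows(
  plan=[
    [[-0.02, 0, 0], [0, 0, 0]],
    [[-0.02, 0, -0.015], [0, 0, 0]],
    [[-0.02, 0, -0.025], [0, 0, 0]],
    [[-0.02, 0, -0.025], [0, 0, 0]],
    [[-0.02, 0, -0.025], [0, 0, 0]],
  ],
)

```text
time_s: 13.55
tcp_pos: [0.5173, -0.2384, 0.0852]
eef_rot: [55.2, 89.6, 157.7]
contact_force: [-2.1, 4.1, -0.2]
gripper_width: 0.0007
```

Emit:
send_rows(
  plan=[
    [[0, 0, 0.03], [0, 0, 0]],
    [[-0.1, 0, 0.04], [0, 0, 0]],
    [[-0.25, 0, 0.05], [0, 0, 0]],
    [[-0.36, 0, 0.2], [0, 0, 0]],
    [[-0.36, 0, 0.35], [0, 0, 0]],
  ],
)

```text
time_s: 14.05
tcp_pos: [0.5087, -0.1876, 0.1427]
eef_rot: [-21.7, 89.9, 80.8]
contact_force: [0.7, -0.1, -0.3]
gripper_width: 0.0004
```

```bash
python3 - <<'E'
from h import *
go(u2w(-8,44,130),YAW);p=r.capture("wrist");knob(p,"k8.png")
E
```

```text
pos [ 0.5087 -0.1876  0.1427] shift [0.085 0.015 0.013] turn [-0.004  0.001  0.001] t 14.05 F [ 0.7 -0.1 -0.3] w 0.0004 j6 12
pts 1805
20 254 [ 0  0  0  0  0  0  0  2 24 34 34 45  2  0  0  0  0  0  0  1 31 34 35 12
  0  0  0  0  0  0]
26 258 [ 0  0  0  0  0  0  0  0 20 41 40 34  0  0  0  0  0  0  0  0 25 46 42 10
  0  0  0  0  0  0]
32 267 [ 0  0  0  0  0  0  0  0 15 46 61 15  0  0  0  0  0  0  0  0 19 53 52  6
  0  0  0  0  0  0]
38 269 [ 0  0  0  0  0  0  0  0  7 56 66  2  0  0  0  0  0  0  0  0 15 64 59  0
  0  0  0  0  0  0]
44 347 [ 0  0  0  0  0  0  0  0 17 63 77 16  0  0  0  0  0  0  0  0 27 74 69  4
  0  0  0  0  0  0]
50 211 [ 0  0  0  0  0  0  0  0  4 47 45  1  0  0  0  0  0  0  0  0 10 57 47  0
  0  0  0  0  0  0]
arm phase (np.int64(1558), np.float64(42.0)) -> arms at [np.float64(-30.0), np.float64(42.0)]
```

Emit:
send_rows(
  plan=[
    [[0.08, 0.015, 0.013], [0, 0, 0]],
    [[0.15, 0.015, 0.013], [0, 0, 0]],
    [[0.24, 0.015, 0.013], [0, 0, 0]],
    [[0.32, 0.015, 0.013], [0, 0, 0]],
    [[0.39, 0.015, 0.013], [0, 0, 0]],
  ],
)

```text
time_s: 14.6
tcp_pos: [0.5051, -0.1843, 0.0828]
eef_rot: [-1.7, 89.9, 100.8]
contact_force: [1.9, -4.6, 3.8]
gripper_width: 0.0002
```

Emit:
send_rows(
  plan=[
    [[0, 0, -0.03], [0, 0, 0]],
    [[0, 0, -0.06], [0, 0, 0]],
    [[0, 0, -0.09], [0, 0, 0]],
    [[0, 0, -0.12], [0, 0, 0]],
    [[0, 0, -0.14], [0, 0, 0]],
  ],
)

```text
time_s: 15.1
tcp_pos: [0.5066, -0.2044, 0.0816]
eef_rot: [49.5, 89.6, 151.9]
contact_force: [-6.3, 4.0, 0.2]
gripper_width: 0.0001
```

```bash
python3 - <<'E'
from h import *
go(u2w(-8,4.2,83),YAW)
E
```

```text
pos [ 0.5066 -0.2044  0.0816] shift [-0.01  -0.024 -0.145] turn [-0.006  0.006 -0.007] t 15.1 F [-6.3  4.   0.2] w 0.0001 j6 14
```

Emit:
send_rows(
  plan=[
    [[0, -0.01, -0.03], [0, 0, 0]],
    [[0, -0.02, -0.06], [0, 0, 0]],
    [[0, -0.02, -0.08], [0, 0, 0]],
    [[0, -0.02, -0.1], [0, 0, 0]],
    [[0, -0.02, -0.11], [0, 0, 0]],
  ],
)

```text
time_s: 15.6
tcp_pos: [0.5097, -0.2195, 0.0803]
eef_rot: [54.8, 89.2, 157.1]
contact_force: [-7.1, 5.0, 0.5]
gripper_width: 0.0003
```

Emit:
send_rows(
  plan=[
    [[0, 0, -0.008], [0, 0, 0]],
    [[0, 0, -0.016], [0, 0, 0]],
    [[0, 0, -0.022], [0, 0, 0]],
    [[0, 0, -0.026], [0, 0, 0]],
    [[0, 0, -0.028], [0, 0, 0]],
  ],
)

```text
time_s: 16.1
tcp_pos: [0.51, -0.223, 0.0802]
eef_rot: [51.6, 89.1, 153.9]
contact_force: [-1.6, 5.1, 1.5]
gripper_width: 0.0007
```

```bash
python3 - <<'E'
from h import *
go(u2w(-8,4.2,83),YAW);p=r.capture("wrist");knob(p,"k9.png")
E
```

```text
pos [ 0.51   -0.223   0.0802] shift [-0.02  -0.028 -0.019] turn [-0.008  0.012 -0.016] t 16.1 F [-1.6  5.1  1.5] w 0.0007 j6 16
pts 1810
20 126 [ 0  0  0  0  0  0  0  0  0  0  0  0  0  0  0  0  0 19 92 15  0  0  0  0
  0  0  0  0  0  0]
26 164 [  0   0   0   0   0   0   0   0   0   0   0   0   0   0   0   0   1  63
 100   0   0   0   0   0   0   0   0   0   0   0]
32 195 [ 0  0  0  0  0  0  0  0  0  0  0  0  0  0  0  0 21 98 76  0  0  0  0  0
  0  0  0  0  0  0]
38 337 [  0   0   0   0   0   0   0   0   0   0   0   0   0   0  11  84  64 120
  58   0   0   0   0   0   0   0   0   0   0   0]
44 455 [  0   0   0   0   0   0   0   0   0   0   0   0   0   0   0 134 110 122
  77   0   0   0   0   0   0   0   0  12   0   0]
50 369 [  0   0   0   0   0   0   0   0   0   0   0   0   0   0  13 109  74 131
  31   0   0   0   0   0   0   0   0   7   4   0]
arm phase (np.int64(1239), np.float64(14.0)) -> arms at [np.float64(-58.0), np.float64(14.0)]
```

Emit:
send_rows(
  plan=[
    [[-0.01, -0.01, -0.005], [0, 0.005, -0.008], [0, 0, 0]],
    [[-0.01, -0.02, -0.01], [0, 0.01, -0.015]],
    [[-0.01, -0.02, -0.015], [0, 0.01, -0.015]],
    [[-0.01, -0.02, -0.02], [0, 0.01, -0.015]],
    [[-0.01, -0.02, -0.025], [0, 0.01, -0.015]],
  ],
)

```text
schema error: expected 2 entries
```

Emit:
send_rows(
  plan=[
    [[-0.01, -0.01, -0.005], [0, 0.005, -0.008]],
    [[-0.01, -0.02, -0.01], [0, 0.01, -0.015]],
    [[-0.01, -0.02, -0.015], [0, 0.01, -0.015]],
    [[-0.01, -0.02, -0.02], [0, 0.01, -0.015]],
    [[-0.01, -0.02, -0.025], [0, 0.01, -0.015]],
  ],
)

```text
time_s: 16.65
tcp_pos: [0.5114, -0.2256, 0.0807]
eef_rot: [47.2, 89.7, 149.5]
contact_force: [-4.4, 4.0, -1.5]
gripper_width: 0.0007
```

Emit:
send_rows(
  plan=[
    [[0, 0, -0.004], [0, 0, 0]],
    [[0, 0, -0.008], [0, 0, 0]],
    [[0, 0, -0.011], [0, 0, 0]],
    [[0, 0, -0.014], [0, 0, 0]],
    [[0, 0, -0.016], [0, 0, 0]],
  ],
)

```text
time_s: 17.15
tcp_pos: [0.5117, -0.2274, 0.0806]
eef_rot: [41.3, 89.6, 143.5]
contact_force: [-1.3, 5.9, -0.8]
gripper_width: 0.0004
```

```bash
python3 - <<'E'
from h import *
go(u2w(-8,4.2,83),YAW);p=r.capture("wrist");knob(p,"k10.png")
E
```

```text
pos [ 0.5117 -0.2274  0.0806] shift [-0.016 -0.023  0.012] turn [-0.01   0.007 -0.006] t 17.15 F [-1.3  5.9 -0.8] w 0.0004 j6 16
pts 1643
20 86 [ 0  0  0  0  0  0  0  0  0  0  0  0  0  0  0  0  0  0  0 25 61  0  0  0
  0  0  0  0  0  0]
26 145 [  0   0   0   0   0   0   0   0   0   0   0   0   0   0   0   0   0   0
  23 107  15   0   0   0   0   0   0   0   0   0]
32 198 [  0   0   0   0   0   0   0   0   0   0   0   0   0   0   0   0   0   7
  78 113   0   0   0   0   0   0   0   0   0   0]
38 365 [  0   0   0   0   0   0   0   0   0   0   0   0   0   0   0  11  97  43
 103 111   0   0   0   0   0   0   0   0   0   0]
44 430 [  0   0   0   0   0   0   0   0   0   0   0   0   0   0   0   0 121  72
 116 121   0   0   0   0   0   0   0   0   0   0]
50 355 [  0   0   0   0   0   0   0   0   0   0   0   0   0   0   0  14  88  38
 127  88   0   0   0   0   0   0   0   0   0   0]
arm phase (np.int64(1216), np.float64(22.0)) -> arms at [np.float64(-50.0), np.float64(22.0)]
```

Emit:
send_rows(
  plan=[
    [[0, 0, -0.004], [0, 0, 0]],
    [[0, 0, -0.008], [0, 0, 0]],
    [[0, 0, -0.011], [0, 0, 0]],
    [[0, 0, -0.012], [0, 0, 0]],
    [[0, 0, -0.012], [0, 0, 0]],
  ],
)

```text
time_s: 17.7
tcp_pos: [0.5122, -0.2286, 0.0806]
eef_rot: [33.9, 89.6, 136.1]
contact_force: [0.0, 5.7, -0.2]
gripper_width: 0.0007
```

Emit:
send_rows(
  plan=[
    [[0, 0, -0.004], [0, 0, 0]],
    [[0, 0, -0.008], [0, 0, 0]],
    [[0, 0, -0.011], [0, 0, 0]],
    [[0, 0, -0.012], [0, 0, 0]],
    [[0, 0, -0.012], [0, 0, 0]],
  ],
)

```text
time_s: 18.2
tcp_pos: [0.5127, -0.2296, 0.0806]
eef_rot: [26.6, 89.5, 128.8]
contact_force: [-0.1, 6.9, 0.7]
gripper_width: 0.0003
```

```bash
python3 - <<'E'
from h import *
go(u2w(-8,4.2,83),YAW);p=r.capture("wrist");knob(p,"k11.png")
E
```

```text
pos [ 0.5127 -0.2296  0.0806] shift [-0.016 -0.02   0.028] turn [-0.01   0.009 -0.005] t 18.2 F [-0.1  6.9  0.7] w 0.0003 j6 17
pts 1564
20 62 [ 0  0  0  0  0  0  0  0  0  0  0  0  0  0  0  0  0  0  0  0 45 17  0  0
  0  0  0  0  0  0]
26 125 [ 0  0  0  0  0  0  0  0  0  0  0  0  0  0  0  0  0  0  0 36 89  0  0  0
  0  0  0  0  0  0]
32 200 [ 0  0  0  0  0  0  0  0  0  0  0  0  0  0  0  0  0  0 25 89 86  0  0  0
  0  0  0  0  0  0]
38 357 [  0   0   0   0   0   0   0   0   0   0   0   0   0   0   0   2  37  70
  74 108  66   0   0   0   0   0   0   0   0   0]
44 437 [  0   0   0   0   0   0   0   0   0   0   0   0   0   0   0   0 126   0
 103 127  81   0   0   0   0   0   0   0   0   0]
50 357 [  0   0   0   0   0   0   0   0   0   0   0   0   0   0   0   3  99   0
  67 141  47   0   0   0   0   0   0   0   0   0]
arm phase (np.int64(1166), np.float64(26.0)) -> arms at [np.float64(-46.0), np.float64(26.0)]
```

Emit:
send_rows(
  plan=[
    [[0, 0, -0.004], [0, 0, 0]],
    [[0, 0, -0.008], [0, 0, 0]],
    [[0, 0, -0.01], [0, 0, 0]],
    [[0, 0, -0.01], [0, 0, 0]],
    [[0, 0, -0.01], [0, 0, 0]],
  ],
)

```text
time_s: 18.75
tcp_pos: [0.5129, -0.2298, 0.0805]
eef_rot: [21.1, 89.5, 123.3]
contact_force: [-1.4, 10.7, 1.3]
gripper_width: 0.0004
```

Emit:
send_rows(
  plan=[
    [[0, 0, -0.004], [0, 0, 0]],
    [[0, 0, -0.008], [0, 0, 0]],
    [[0, 0, -0.01], [0, 0, 0]],
    [[0, 0, -0.01], [0, 0, 0]],
    [[0, 0, -0.01], [0, 0, 0]],
  ],
)

```text
time_s: 19.25
tcp_pos: [0.5129, -0.2299, 0.0805]
eef_rot: [17.5, 89.3, 119.7]
contact_force: [-2.1, 11.5, 2.9]
gripper_width: 0.0006
```

Emit:
send_rows(
  plan=[
    [[0, 0, -0.005], [0, 0, 0]],
    [[0, 0, -0.01], [0, 0, 0]],
    [[0, 0, -0.015], [0, 0, 0]],
    [[0, 0, -0.016], [0, 0, 0]],
    [[0, 0, -0.016], [0, 0, 0]],
  ],
)

```text
time_s: 19.75
tcp_pos: [0.5129, -0.2302, 0.0804]
eef_rot: [14.1, 89.2, 116.3]
contact_force: [-2.8, 15.1, 5.4]
gripper_width: 0.0004
```

```bash
python3 - <<'E'
from h import *
go(u2w(-8,4.2,83),YAW);p=r.capture("wrist");knob(p,"k12.png")
E
```

```text
pos [ 0.5129 -0.2302  0.0804] shift [-0.017 -0.019  0.032] turn [-0.011  0.018 -0.004] t 19.75 F [-2.8 15.1  5.4] w 0.0004 j6 18
pts 1517
20 43 [ 0  0  0  0  0  0  0  0  0  0  0  0  0  0  0  0  0  0  0  0 25 18  0  0
  0  0  0  0  0  0]
26 114 [ 0  0  0  0  0  0  0  0  0  0  0  0  0  0  0  0  0  0  0 16 98  0  0  0
  0  0  0  0  0  0]
32 185 [ 0  0  0  0  0  0  0  0  0  0  0  0  0  0  0  0  0  0 14 86 85  0  0  0
  0  0  0  0  0  0]
38 350 [  0   0   0   0   0   0   0   0   0   0   0   0   0   0   0   1  34  73
  65 100  77   0   0   0   0   0   0   0   0   0]
44 444 [  0   0   0   0   0   0   0   0   0   0   0   0   0   0   0   0 122   6
 106 128  82   0   0   0   0   0   0   0   0   0]
50 362 [  0   0   0   0   0   0   0   0   0   0   0   0   0   0   0   3  99   2
  68 142  48   0   0   0   0   0   0   0   0   0]
arm phase (np.int64(1121), np.float64(26.0)) -> arms at [np.float64(-46.0), np.float64(26.0)]
```

Firm stop: the force rose from 6 to 15 N with no advance, and the arm reads about 26°. I'll back off, rise and check.

Emit:
send_rows(
  plan=[
    [[0, 0, 0.04], [0, 0, 0]],
    [[-0.1, 0, 0.05], [0, 0, 0]],
    [[-0.3, 0, 0.05], [0, 0, 0]],
    [[-0.55, 0, 0.1], [0, 0, 0]],
    [[-0.8, 0, 0.3], [0, 0, 0]],
  ],
)

```text
time_s: 20.3
tcp_pos: [0.5045, -0.1889, 0.2022]
eef_rot: [16.8, 89.2, 118.9]
contact_force: [0.3, 0.8, -0.3]
gripper_width: 0.0005
```

Emit:
send_rows(
  plan=[
    [[0, 0, 0.15], [0, 0, 0]],
    [[0, 0, 0.25], [0, 0, 0]],
    [[0, 0, 0.35], [0, 0, 0]],
    [[0, 0, 0.4], [0, 0, 0]],
    [[0, 0, 0.4], [0, 0, 0]],
  ],
)

```text
time_s: 20.8
tcp_pos: [0.4921, -0.1299, 0.2033]
eef_rot: [14.0, 89.2, 116.1]
contact_force: [0.3, -0.4, -0.6]
gripper_width: 0.0006
```

```bash
python3 - <<'E'
from h import *
s=r.get_state();print(s["tcp_pos"],s["contact_force"])
p=r.capture("wrist");knob(p,"k13.png")
q=r.capture("top");C=cloud(q)
save(q,"top13.png",None,1.4)
a=cv2.imread("pics/k13.png");b=cv2.imread("pics/top13.png")[130:430,40:700]
o=np.zeros((560,800,3),np.uint8);o[:300,:660]=b;o[300:,540:800]=cv2.resize(a,(260,260));cv2.imwrite("pics/c13.png",o)
for t in("cover","socket"):
  for d in r.trace(q,t)[:5]:
    m=d["mask"]&(q["range_z"]>0);print(t,round(d["score"],2),d["uv"],np.median(C[m],0).round(3))
E
```

```text
[ 0.4920815 -0.1298713  0.2033314] [ 0.3463783  -0.43825962 -0.56187485]
pts 1096
20 144 [ 0  0  0  0  0  3 13 20 21  3  0  0  0  0  0  0  0 23 23 20 17  1  0  0
  0  0  0  0  0  0]
26 173 [ 0  0  0  0  0  9 29 27 19  0  0  0  0  0  0  0  0 20 25 28 16  0  0  0
  0  0  0  0  0  0]
32 166 [ 0  0  0  0  0  2 31 32 17  0  0  0  0  0  0  0  0  8 36 30 10  0  0  0
  0  0  0  0  0  0]
38 160 [ 0  0  0  0  0  0 31 39  6  0  0  0  0  0  0  0  0  1 43 35  5  0  0  0
  0  0  0  0  0  0]
44 213 [ 0  0  0  0  0  3 43 47 13  0  0  0  0  0  0  0  0  8 47 41 11  0  0  0
  0  0  0  0  0  0]
50 133 [ 0  0  0  0  0  1 30 33  5  0  0  0  0  0  0  0  0  1 28 30  5  0  0  0
  0  0  0  0  0  0]
arm phase (np.int64(962), np.float64(24.0)) -> arms at [np.float64(-48.0), np.float64(24.0)]
cover 0.81 [417.8, 189.1] [ 0.626 -0.495  0.018]
cover 0.6 [219.2, 206.2] [0.576 0.202 0.021]
```

View pics/c13.png

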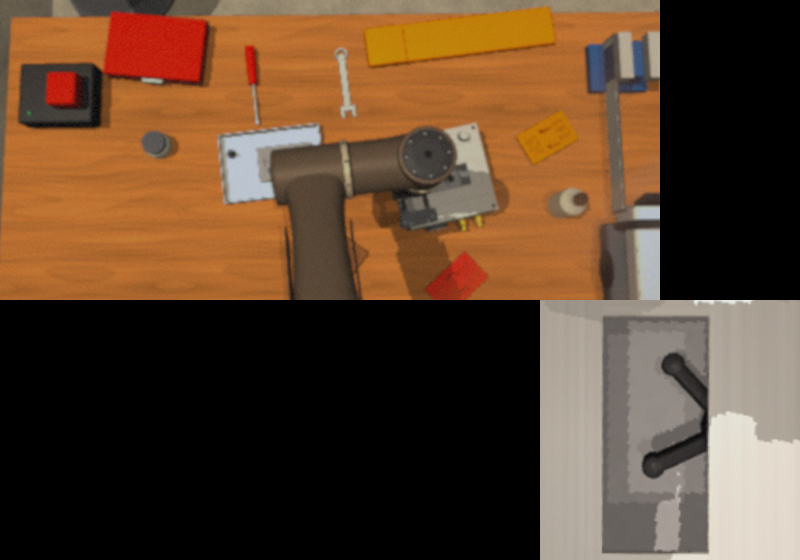

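```bash
python3 -c "
from h import *
print(r.close_job())"
```

```text
the job is handed in; nothing more can be done
None
```

The job is done and handed in at about 21 s of the 64 s allowed; no verdict came back.

- **Cover:** I squeezed the grey cover's tabs (jaw closed to 33 mm), lifted it off, set it down with about 6 N of contact and released it. It lies flat, tabs up, in the tray: plate top at 20.5 mm, yaw about 6.4°, clear of the bolt.
- **Knob:** I turned it anticlockwise in two pushes on following arms. At the end the push force rose from about 6 N to 15 N while the fingertips moved only about 0.5 mm, so I took that as the stop and backed off.
- **Last checks:** After I withdrew, the wrist camera read the arm at about 24°, against 25° expected at the stop. Readings taken during the push said 26°, so they differ by 1–2°. The wrist force was near zero with the arm clear.
- **Other things on the bench:** In the last top view the other things in sight look unmoved. The socket stands on the sheet as before, but the detector did not report it. The sprocket, the brown look-alike and part of the tray were hidden behind the arm, so I couldn't recheck those.

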